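# Set the can gauge to the sample can

### The arm

A 6-joint arm with a two-finger parallel gripper is mounted at the origin on the work surface. World frame = base frame: x ahead of the robot, y to its left, z up, the work surface at z = 0. Lengths are in mm, angles in rad, forces in N, time in s.
With the tool pointing down it reaches from about 275 to 750 mm from the base axis. Payload 10.2 kg.
Tool frame: the origin (TCP) lies at the very end of the fingers, on their centre line; the grasp point (between the pads) lies 19 mm behind it; z points along the fingers, y is the line along which they close (so a half turn about z gives the same grasp; the last joint's range is limited). The gripper opens to 85 mm and grips with 20 to 120 N. Pads are 22 mm wide; open, the fingers measure 114 mm over their backs; the gripper's body (76 mm by 85 mm) begins 54 mm behind the grasp point. The pads swing forward as they close: fully open they stand 13 mm farther back than shut.
Start: joints at [-0.223, 0.313, 1.498, -0, 1.331, -0.223], TCP at [525.006, -0.013, 204.894] pointing down, gripper open.
Joint ranges: [-2.94, 2.94], [-0.97, 2.17], [0.19, 2.56], [-1.23, 4.37], [0.02, 3.11], [-2.88, 2.88]. Speed limits (rad/s): [2.39, 2.39, 3.01, 3.14, 3.14, 3.14].

### API

Orientations are given as a unit quaternion [w, x, y, z].
In Python, from rig import ctrl gives the robot as it stands.
- The arm moves only by the tool step_arm, never from a script. Its argument "increments" is a list of rows, each a list of 3 entries, a list of its own where there are three numbers: the shift along the tool's x, y, z in cm, then the turn, a rotation vector about the tool's x, y, z in degrees, then the opening in per cent of the stroke, from 0 (shut) to 100 (fully open). A call has 1 to 8 rows; each row is the pose to reach, as a shift and turn from the pose commanded when the call began, along the tool's axes at that moment; what a row does not reach only later rows make up. A row lasts 1/8 s, in which the tool goes at most 62.5 mm and 10.7 degrees, less where a joint would pass 70% of its speed; a pose out of reach is approached as far as the arm can. A call with a gripper value outside its range is refused whole. The fingers move at their own pace and stop on an object; "squeeze" is the grip in N (left out, the last holds). Time passes only in rows, so rows that repeat a pose let the fingers close. It gives the time, the measured TCP pose, the force, the opening and the grip force at its end, in the units of the state.
- ctrl.sense(): the state, without advancing time (a new reading comes with each control period).
- ctrl.capture(name): name is "scene" or "side" or "wrist"; returns a dict with "img" (384x512x3 uint8, red, green, blue), "fx", "fy", "cx", "cy" (pixels), "k1" (the pictures are not rectified: a ray, as slopes to the right and down, at radius r is drawn at 1 + k1 r^2 times it, then the intrinsics apply), "extrinsics" (4x4, takes a point from camera to world coordinates). Camera axes: x right, y down, z forward; pixel columns grow to the right and rows downward; lengths in mm; the calibration is good to about 2 mm. A picture is of the moment at which its call begins. There is no depth.
- ctrl.finish_job(): hands the job in; it is judged then, once.
The state is a dict: "time_s": time; "joints": joint angles; "dq": joint speeds; "tau": joint torques, N m; "eef_pos": TCP position; "ee_rot": TCP orientation; "force": force on the tool from outside, world axes, zero at the start; "wrist_torque": the same for the moment, N m; "grip_width": opening from 0.0 (shut) to 1.0 (fully open); "grip_force": force on a finger pad.
Only numpy, scipy, OpenCV 4.12 (cv2) and the standard library are available. Lean on these libraries where they do the work, as an engineer would, in place of code of your own. Each camera call takes 0.05 s, during which the arm holds its last target. There are 200 camera calls.

### The job

Stand the slim sample can in the wide mouth of the wooden can gauge and slide it down the tapered slot until it wedges firmly between both rails, pushing firmly but without forcing it. Leave it wedged there, then slide the aluminium marker gently up against it, so that the marker shows where a sound can stops. Do not disturb the other goods.

Things in the scene. Friction and masses are not known exactly. Their poses are not given: they have to be found in the camera images.
- sample: sample can: the slimmest can on the table, steel with a plain pale label, upright cylinder 54 mm diameter, 62 mm high, 0.13 to 0.23 kg; origin at the centre of its underside, z up along its axis. A push of about 8 N along the slot wedges it well, and it then stays wedged when let go; 25 N or more may dent it
- gauge: wooden can gauge, fixed: plywood base 8 mm thick (its x -150 to 220, y -92 to 78 mm) with two rails on it, rail tops 48 mm above the table. Origin at table level under the slot's centre line; +x runs down the slot from the wide mouth to the narrow end, z up. Straight rail: along x, whole length, 28 mm thick, inner face at y = +27 mm, so a can against it has its axis at y = 0
- gauge_mouth (a point): point on the base's top (8 mm above the table) in the slot's mouth, gauge x = -110, y = 0 mm. Here the tapered rail's face is 37 to 45 mm away on the -y side. That rail (x -130 to 140 mm, 25 mm thick) closes in 1 mm per 8 mm of +x; it is clamped at an unknown setting, new each time: the can's axis stops anywhere from gauge x = -30 to 30 mm
- marker (a joint): travel of the aluminium marker along the straight rail, m: 0 at the narrow end, growing as it slides towards the mouth (gauge -x), up to 0.170; it stays where left and slides with 1.5 N of friction plus 6 N per m/s
- marker_face (a point): centre of the marker's flat tongue face that looks towards the mouth (gauge -x), on the slot's centre line (gauge y = 0), 57.5 mm above the table; the tongue is 10 mm high and reaches over the slot above the rails. It touches the can when this point is 27 mm from the can's axis
- marker_fin (a point): top centre of the marker's upright grip fin, 105.5 mm above the table: 22 mm long along the slot, 12 mm thick across it, standing 43 mm above the marker's slide block (top 62.5 mm above the table, 70 mm long from the face back); 38 mm behind the tongue face (towards the narrow end), over the straight rail at gauge y = 41 mm
- sample_mid (a point): point on the sample can's axis 49.5 mm above its underside: level with the marker's tongue when the can stands on the gauge
Not all that is in view belongs to the job. Leave any yellow look-alike of the sample alone.

How it is judged:
By the outcome, as a careful person would: the job done as asked, in the order asked, and still so for the second after the job is handed in, with the robot touching nothing.
It also fails if it takes over 70 s, if anything falls off the work surface, if the arm or the gripper's body presses on something with over 40 N, if the wrist force passes 120 N, or if a joint passes its speed limit or range.

## Working session

There is one attempt and no reset: what is moved stays moved. The work goes in short steps, Python scripts to look and compute and a tool call to move; the robot and the scene stay as the last step left them, time stands still between calls to the robot, and variables do not carry over. Pictures are saved under pics/ and viewed, at most 10 in all, crops included, and the job is handed in when it is done.

Besides the shell and the picture viewer there is one more tool, called after ">>>" by a JSON object that holds its "op" and its "data". step_arm: Moves the arm, as the interface text tells. Its arguments: {"type":"object","properties":{"increments":{"type":"array"},"squeeze":{"type":"number"}},"required":["increments"]}

```bash
mkdir -p pics; cat > h.py <<'E'
from rig import ctrl
import numpy as np, cv2
def cap(n):
    c=ctrl.capture(n); return c
def save(c,f): cv2.imwrite('pics/'+f,cv2.cvtColor(c['img'],cv2.COLOR_RGB2BGR))
def ray(c,u,v):
    x,y=(u-c['cx'])/c['fx'],(v-c['cy'])/c['fy']
    p=np.array([x,y]);q=p.copy()
    for _ in range(20): q=p/(1+c['k1']*(q@q))
    E=np.array(c['extrinsics']); return E[:3,3],E[:3,:3]@np.array([q[0],q[1],1])
def onz(c,u,v,z):
    o,d=ray(c,u,v); return o+d*(z-o[2])/d[2]
def proj(c,P):
    E=np.array(c['extrinsics']); X=E[:3,:3].T@(np.array(P,float)-E[:3,3]); q=X[:2]/X[2]; q=q*(1+c['k1']*(q@q))
    return q*[c['fx'],c['fy']]+[c['cx'],c['cy']]
E
python3 - <<'E'
from h import *
a=cap('scene');b=cap('side');save(a,'scene.png');save(b,'side.png')
for c in(a,b): print(c['fx'],c['k1'],np.round(c['extrinsics'],2))
print(ctrl.sense())
E
```

```text
426.48738808211994 -0.041480465051312414 [[-5.70000e-01  5.10000e-01 -6.50000e-01  1.19586e+03]
 [ 8.20000e-01  3.40000e-01 -4.60000e-01  3.76960e+02]
 [-2.00000e-02 -7.90000e-01 -6.10000e-01  7.00140e+02]
 [ 0.00000e+00  0.00000e+00  0.00000e+00  1.00000e+00]]
447.2873418590095 -0.0818893652919642 [[ 8.6000e-01 -3.1000e-01  4.0000e-01  1.6906e+02]
 [-5.1000e-01 -4.8000e-01  7.1000e-01 -7.9347e+02]
 [-2.0000e-02 -8.2000e-01 -5.7000e-01  6.7893e+02]
 [ 0.0000e+00  0.0000e+00  0.0000e+00  1.0000e+00]]
{'time_s': 0.1, 'joints': array([-2.23398190e-01,  3.13392689e-01,  1.49834615e+00, -3.99607228e-06,
        1.33099226e+00, -2.23420217e-01]), 'dq': array([ 0.00066553, -0.00177585, -0.0027753 ,  0.00072207, -0.00143636,
       -0.00255724]), 'tau': array([ 2.30574413e-03, -4.12899542e+01, -2.60142785e+01, -1.81123951e-04,
        3.02137116e-03,  1.15447833e-05]), 'eef_pos': array([5.24748162e+02, 4.48781804e-02, 2.04398643e+02]), 'ee_rot': array([-4.80643841e-04,  7.07098543e-01,  7.07114791e-01, -3.04966151e-04]), 'force': array([0.15265791, 0.02725032, 0.24890467]), 'wrist_torque': array([ 0.00737047,  0.00559626, -0.05813474]), 'grip_force': 0.0, 'grip_width': 0.9992741306412268}
```

View pics/scene.png

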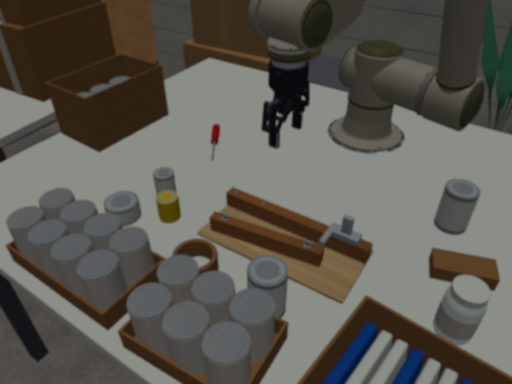

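View pics/side.png

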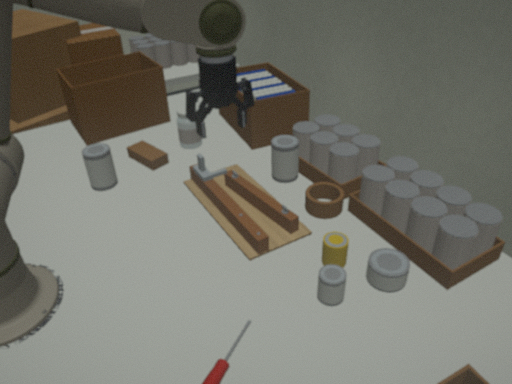

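The scene view shows the gauge at about (290,240) with its mouth to the left, and the marker at (345,232). The slim can is at (164,182) with the yellow look-alike in front of it at (168,207). In the side view the can is at (332,285), the yellow one at (335,250) and the gauge at (245,205).

```bash
python3 - <<'E'
from h import *
a=cv2.imread('pics/scene.png');b=cv2.imread('pics/side.png')
k=dict(fx=4,fy=4,interpolation=cv2.INTER_CUBIC)
A=cv2.resize(a[160:300,190:390],None,**k);B=cv2.resize(b[145:255,175:315],None,fx=5,fy=5,interpolation=cv2.INTER_CUBIC)
cv2.imwrite('pics/A.png',np.clip(A*1.5,0,255));cv2.imwrite('pics/B.png',np.clip(B*1.5,0,255))
C=cv2.resize(a[155:235,130:210],None,fx=5,fy=5,interpolation=cv2.INTER_CUBIC);D=cv2.resize(b[225:305,300:380],None,fx=5,fy=5,interpolation=cv2.INTER_CUBIC)
cv2.imwrite('pics/C.png',np.clip(np.hstack([C,D])*1.5,0,255))
E
```

```text
[ WARN:0@0.026] global loadsave.cpp:1063 imwrite_ Unsupported depth image for selected encoder is fallbacked to CV_8U.
```

View pics/A.png

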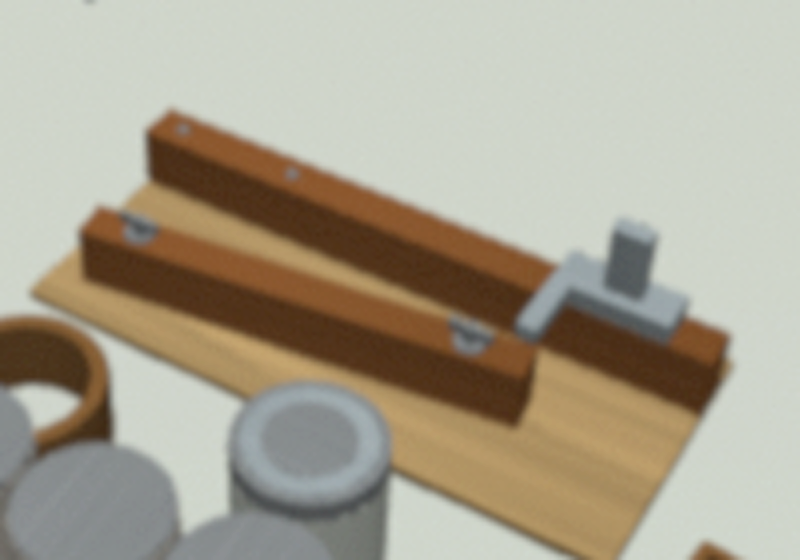

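View pics/B.png

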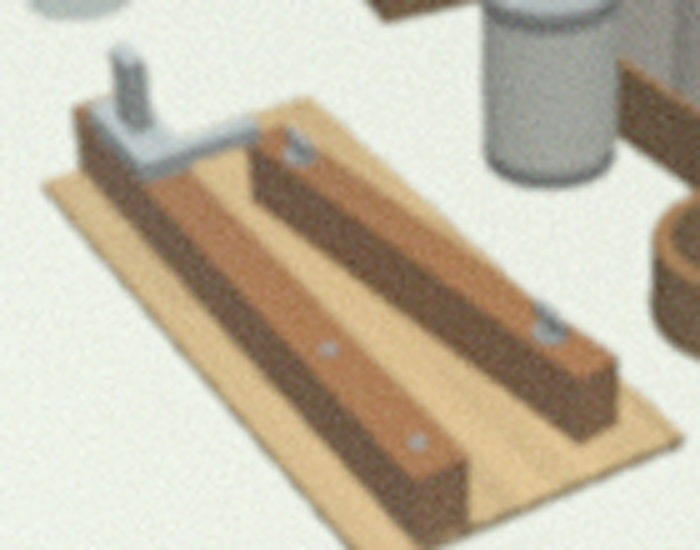

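View pics/C.png

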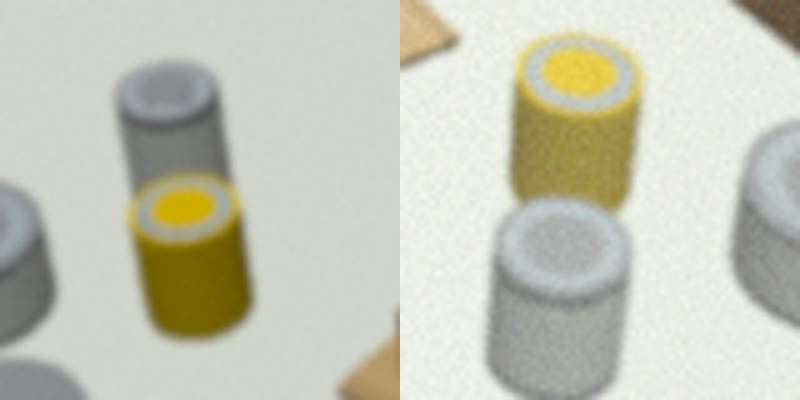

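The crops show the rail corners, base corners, fin and tongue clearly. The can-top centres are at about (166,92) in C-left and (163,250) in C-right. Next I fit the gauge pose from the corners.

```bash
python3 - <<'E'
from h import *
from scipy.optimize import least_squares
a=cap('scene');b=cap('side')
fA=lambda u,v:(190+u/4,160+v/4); fB=lambda u,v:(175+u/5,145+v/5)
L=[(a,fA(172,109),-150,55,48),(a,fA(149,130),-150,27,48),(a,fA(730,336),220,55,48),(a,fA(32,292),-150,-92,8),(a,fA(732,363),220,78,8),
(b,fB(467,461),-150,27,48),(b,fB(410,475),-150,55,48),(b,fB(75,108),220,55,48),(b,fB(304,97),220,-92,8),(b,fB(682,437),-150,-92,8),(b,fB(45,187),220,78,8)]
W=np.array([onz(c,*p,z)[:2] for c,p,x,y,z in L]);G=np.array([[x,y] for *_,x,y,z in L])
def f(q):
    c,s=np.cos(q[2]),np.sin(q[2]); return ((G@np.array([[c,s],[-s,c]])+q[:2])-W)
r=least_squares(lambda q:f(q).ravel(),[550,0,1.5],loss='soft_l1',x_scale=[100,100,1]);q=r.x
print(q,np.degrees(q[2]));print(np.round(f(q),1))
np.save('g.npy',q)
c,s=np.cos(q[2]),np.sin(q[2]);R=np.array([[c,-s],[s,c]])
print('mouth',R@[-110,0]+q[:2])
for n,cm,p in(('fin',a,fA(636,225)),('fin',b,fB(125,50))):
    w=onz(cm,*p,105.5)[:2];print(n,w,R.T@(w-q[:2]))
for nm,p1,p2 in(('can',(130+166/5,155+90/5),(300+163/5,225+249/5)),('yel',(130+185/5,155+208/5),(300+179/5,225+73/5))):
    print(nm,onz(a,*p1,62),onz(b,*p2,62))
# tapered rail inner edge top corners z=48: scene far edge; side left edge
for cm,p in((a,fA(100,208)),(a,fA(535,345)),(b,fB(582,376)),(b,fB(250,140))):
    w=onz(cm,*p,48)[:2];print('rail',R.T@(w-q[:2]))
E
```

```text
[ 5.71972935e+02 -6.70226924e-02  1.57495669e+00] 90.23837140464376
[[-1.  -2.8]
 [ 1.8 -3.5]
 [-0.2 -0.9]
 [-1.4 -5.8]
 [-1.1 -0.4]
 [ 0.4  3.4]
 [-2.  -1.8]
 [-0.7  6. ]
 [ 6.   4.2]
 [ 1.6  1.9]
 [ 1.4 11. ]]
mouth [ 572.43057364 -110.06607072]
fin [525.39188981 162.28124445] [162.54065576  45.90521555]
fin [529.81234814 161.66304289] [161.90406888  41.48736741]
can [ 583.50298494 -323.87943646   62.        ] [ 583.67161532 -328.11578618   62.        ]
yel [ 650.75720988 -247.52973235   62.        ] [ 652.76440352 -249.71762884   62.        ]
rail [-126.44686657  -46.77367995]
rail [136.55959073  -8.38760725]
rail [-130.56822921  -47.78613364]
rail [132.24237401 -11.63266132]
```

>>> {"op": "step_arm", "data": {"increments": [[[-5,1,0],[0,0,10.5],100],[[-10,2,0],[0,0,21],100],[[-15,3,0],[0,0,31.5],100],[[-20,4,0],[0,0,42],100],[[-25,5,0],[0,0,52.5],100],[[-29,5.4,0],[0,0,63],100],[[-31.5,5.7,0],[0,0,73.5],100],[[-32.6,5.85,0],[0,0,84],100]]}}

```text
time_s: 1.2
eef_pos: [583.2, -327.5, 204.1]
ee_rot: [-0.0, 0.999, 0.049, -0.0]
force: [0.0, 0.4, 0.2]
grip_width: 1.003
grip_force: 0.0
```

>>> {"op": "step_arm", "data": {"increments": [[[0,0,0],[0,0,6],100],[[0,0,0],[0,0,6],100],[[0,0,0],[0,0,6],100]]}}

```text
time_s: 1.58
eef_pos: [583.5, -325.8, 204.8]
ee_rot: [-0.0, 1.0, 0.001, -0.0]
force: [-0.2, -0.3, 0.4]
grip_width: 1.002
grip_force: 0.0
```

```bash
python3 - <<'E'
from h import *
w=cap('wrist');save(w,'w1.png');s=ctrl.sense();print(s['eef_pos'],s['ee_rot'],s['joints']);E=np.array(w['extrinsics']);print(E.round(2))
print(proj(w,[583.5,-326,62]),proj(w,[651,-249,62]))
E
```

```text
[ 583.53624013 -325.81663276  204.88830339] [-1.76791168e-05  9.99999522e-01  9.76853071e-04 -3.25030647e-05] [-6.84129450e-01  6.45712819e-01  9.91381339e-01 -1.37834780e-05
  1.50457121e+00  8.84714083e-01]
[[ 0.0000e+00 -9.5000e-01 -3.2000e-01  6.6366e+02]
 [-1.0000e+00 -0.0000e+00  0.0000e+00 -3.2458e+02]
 [-0.0000e+00  3.2000e-01 -9.5000e-01  3.7320e+02]
 [ 0.0000e+00  0.0000e+00  0.0000e+00  1.0000e+00]]
[258.58991812 169.14128213] [174.61346715  97.56132032]
```

View pics/w1.png

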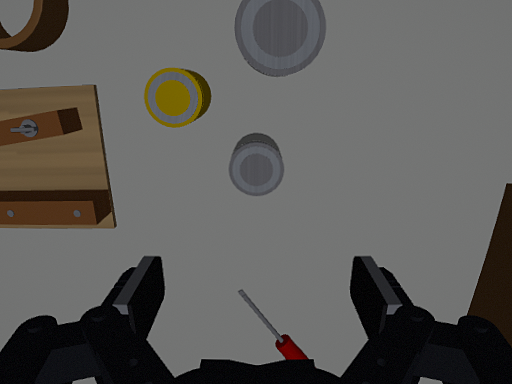

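The can top is at (256,169), about 1.5 mm from the estimate. The fingers straddle it clear of the yellow can. I descend and grip.

>>> {"op": "step_arm", "data": {"increments": [[[0,-0.13,5],[0,0,0],100],[[0,-0.13,10],[0,0,0],100],[[0,-0.13,15],[0,0,0],100],[[0,-0.13,18],[0,0,0],100],[[0,-0.13,19],[0,0,0],100],[[0,-0.13,19],[0,0,0],100]], "squeeze": 25}}

```text
time_s: 2.38
eef_pos: [583.7, -324.8, 15.4]
ee_rot: [0.0, 1.0, 0.0, 0.0]
force: [-0.2, 0.1, -0.7]
grip_width: 0.996
grip_force: 0.0
```

>>> {"op": "step_arm", "data": {"increments": [[[0,0,0],[0,0,0],55],[[0,0,0],[0,0,0],55],[[0,0,0],[0,0,0],55],[[0,0,0],[0,0,0],55],[[0,0,0],[0,0,0],55],[[0,0,0],[0,0,0],55],[[0,0,0],[0,0,0],55]], "squeeze": 25}}

```text
time_s: 3.25
eef_pos: [584.0, -325.0, 16.4]
ee_rot: [0.001, 1.0, 0.0, 0.001]
force: [-0.2, 1.8, 6.4]
grip_width: 0.617
grip_force: 25.9
```

```bash
python3 - <<'E'
from h import *
s=ctrl.sense();print(s['time_s'],s['eef_pos'],s['grip_width'],s['grip_force'],s['force'])
E
```

```text
3.25 [ 584.04577261 -324.98157755   16.37847572] 0.6172048542368943 25.912107825279236 [-0.24602706  1.77246302  6.40718402]
```

>>> {"op": "step_arm", "data": {"increments": [[[0,0,-4],[0,0,0],55],[[0,0,-8],[0,0,0],55],[[0,0,-11],[0,0,0],55],[[-0.4,-4,-12],[0,0,0],55],[[-0.8,-8,-12],[0,0,0],55],[[-1.1,-11,-12],[0,0,0],55],[[-1.1,-12.5,-12],[0,0,0],55],[[-1.1,-12.5,-12],[0,0,0],55]]}}

```text
time_s: 4.25
eef_pos: [572.7, -199.5, 135.1]
ee_rot: [0.0, 1.0, 0.0, 0.0]
force: [0.2, 0.2, -2.8]
grip_width: 0.614
grip_force: 27.8
```

```bash
python3 - <<'E'
from h import *
w=cap('wrist');s=ctrl.sense();print(s['eef_pos'],s['grip_width'],s['force'])
im=w['img'];cv2.imwrite('pics/w2.png',cv2.cvtColor(np.clip(cv2.resize(im[:,:],(800,600),interpolation=cv2.INTER_CUBIC)*1.8,0,255).astype(np.uint8),cv2.COLOR_RGB2BGR))
import pickle;pickle.dump(w,open('w2.pkl','wb'))
E
```

```text
[ 572.68094797 -200.30412157  134.93613177] 0.6234893440081941 [-0.21411697 -0.42803842 -1.88554646]
```

View pics/w2.png

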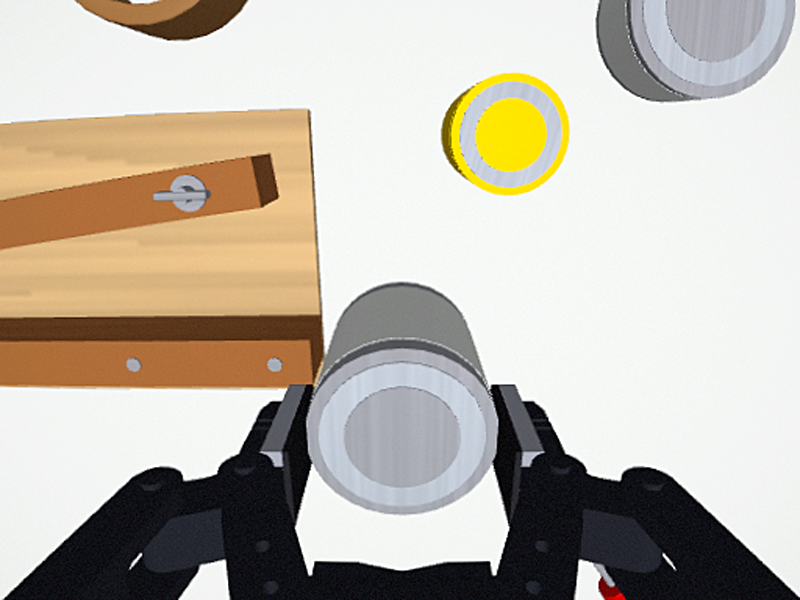

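The wrist view shows the can held at (402,437). It also shows the base corner (309,110), the straight rail's inner top edge (0..311, 341), and the tapered rail's inner top edge from (263,208) to (0,248).

```bash
python3 - <<'E'
from h import *
import pickle;w=pickle.load(open('w2.pkl','rb'));k=1.5625
for n,u,v,z in(('base',309,110,8),('sr mouth',311,340,48),('sr left',2,342,48),('sr outer',311,386,48),('sr outer l',2,385,48),('tap mouth',263,208,48),('tap left',2,248,48),('can top',402,437,175)):
    print(n,onz(w,u/k,v/k,z).round(1))
E
```

```text
base [ 663.3 -147.9    8. ]
sr mouth [ 545.4 -149.8   48. ]
sr left [542.6  29.1  48. ]
sr outer [ 517.8 -148.1   48. ]
sr outer l [515.1  36.8  48. ]
tap mouth [ 615.9 -129.6   48. ]
tap left [597.1  15.1  48. ]
can top [ 568.5 -198.4  175. ]
```

>>> {"op": "step_arm", "data": {"increments": [[[0.2,-4.5,0],[0,0,0],55],[[0.43,-9,0],[0,0,0],55],[[0.43,-9,3],[0,0,0],55],[[0.43,-9,6],[0,0,0],55],[[0.43,-9,9],[0,0,0],55],[[0.43,-9,10],[0,0,0],55],[[0.43,-9,10.5],[0,0,0],55],[[0.43,-9,10.5],[0,0,0],55]]}}

```text
time_s: 5.3
eef_pos: [577.2, -110.2, 30.6]
ee_rot: [0.0, 1.0, -0.0, 0.001]
force: [-0.2, 0.5, -0.6]
grip_width: 0.622
grip_force: 27.7
```

```bash
python3 - <<'E'
from h import *
a=cap('scene');b=cap('side');s=ctrl.sense();print(s['eef_pos'],s['grip_width'],s['force'])
k=dict(fx=4,fy=4,interpolation=cv2.INTER_CUBIC)
A=cv2.resize(a['img'][170:270,200:300],None,**k);B=cv2.resize(b['img'][160:260,200:300],None,**k)
cv2.imwrite('pics/p1.png',cv2.cvtColor(np.clip(np.hstack([A,B])*1.6,0,255).astype(np.uint8),cv2.COLOR_RGB2BGR))
E
```

```text
[ 577.35171289 -110.02403028   30.86721547] 0.6170621078973894 [ 0.28889572  0.16759644 -1.39868356]
```

View pics/p1.png

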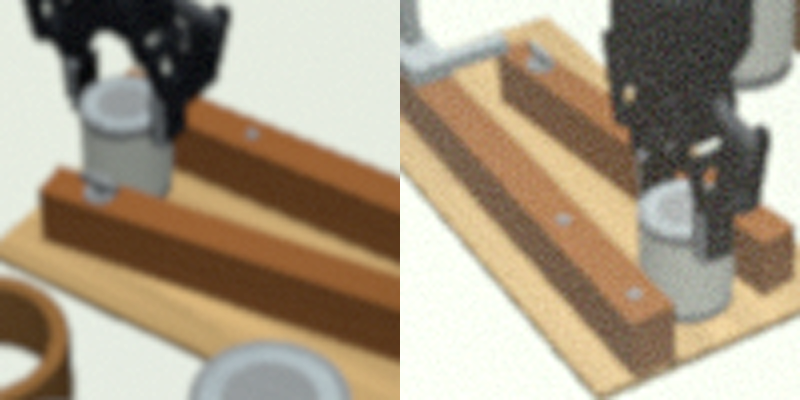

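The can hovers cleanly between the rails. I lower it until it touches the base.

>>> {"op": "step_arm", "data": {"increments": [[[0,0,0.3],[0,0,0],55],[[0,0,0.5],[0,0,0],55],[[0,0,0.6],[0,0,0],55],[[0,0,0.6],[0,0,0],55]]}}

```text
time_s: 5.9
eef_pos: [576.9, -109.7, 24.4]
ee_rot: [0.0, 1.0, 0.0, 0.0]
force: [-2.2, 0.6, 4.2]
grip_width: 0.617
grip_force: 28.2
```

>>> {"op": "step_arm", "data": {"increments": [[[0,0,0],[0,0,0],80],[[0,0,0],[0,0,0],80],[[0,0,0],[0,0,0],80],[[0,0,0],[0,0,0],80]]}}

```text
time_s: 6.4
eef_pos: [576.8, -109.7, 23.8]
ee_rot: [-0.0, 1.0, -0.0, 0.0]
force: [-0.0, 0.3, 0.4]
grip_width: 0.801
grip_force: 0.0
```

>>> {"op": "step_arm", "data": {"increments": [[[0,-0.5,0],[0,0,0],80],[[-0.1,-1,0],[0,0,0],80],[[-0.2,-2,0],[0,0,0],80],[[-0.2,-3,0],[0,0,0],80],[[-0.3,-4,0],[0,0,0],80],[[-0.3,-4,0],[0,0,0],80]]}}

```text
time_s: 7.15
eef_pos: [573.6, -68.6, 23.8]
ee_rot: [-0.0, 1.0, 0.001, -0.0]
force: [0.2, -0.9, 0.5]
grip_width: 0.805
grip_force: 0.0
```

>>> {"op": "step_arm", "data": {"increments": [[[0,-1,0],[0,0,0],80],[[-0.1,-2,0],[0,0,0],80],[[-0.1,-3,0],[0,0,0],80],[[-0.2,-3.5,0],[0,0,0],80],[[-0.2,-3.5,0],[0,0,0],80]]}}

```text
time_s: 7.78
eef_pos: [571.6, -34.1, 23.8]
ee_rot: [-0.0, 1.0, 0.0, -0.0]
force: [0.9, -0.7, 0.4]
grip_width: 0.798
grip_force: 0.0
```

>>> {"op": "step_arm", "data": {"increments": [[[0,-0.3,0],[0,0,0],80],[[0,-0.6,0],[0,0,0],80],[[0,-0.9,0],[0,0,0],80],[[0,-1.2,0],[0,0,0],80]]}}

```text
time_s: 8.28
eef_pos: [571.8, -22.6, 23.9]
ee_rot: [0.0, 1.0, -0.0, 0.0]
force: [-0.4, -1.2, 1.4]
grip_width: 0.799
grip_force: 0.8
```

>>> {"op": "step_arm", "data": {"increments": [[[0,-0.2,0],[0,0,0],80],[[0,-0.4,0],[0,0,0],80],[[0,-0.6,0],[0,0,0],80]]}}

```text
time_s: 8.65
eef_pos: [571.8, -16.6, 23.9]
ee_rot: [0.0, 1.0, -0.0, 0.0]
force: [-0.2, -2.0, 1.8]
grip_width: 0.798
grip_force: 0.8
```

>>> {"op": "step_arm", "data": {"increments": [[[0,-0.2,0],[0,0,0],80],[[0,-0.4,0],[0,0,0],80],[[0,-0.6,0],[0,0,0],80]]}}

```text
time_s: 9.02
eef_pos: [571.8, -10.6, 23.9]
ee_rot: [0.0, 1.0, 0.0, -0.0]
force: [0.4, -2.0, 0.6]
grip_width: 0.799
grip_force: 0.8
```

>>> {"op": "step_arm", "data": {"increments": [[[0,-0.15,0],[0,0,0],80],[[0,-0.3,0],[0,0,0],80],[[0,-0.45,0],[0,0,0],80]]}}

```text
time_s: 9.4
eef_pos: [571.7, -6.3, 23.9]
ee_rot: [0.0, 1.0, -0.0, -0.0]
force: [-1.3, -3.0, 1.8]
grip_width: 0.801
grip_force: 1.7
```

>>> {"op": "step_arm", "data": {"increments": [[[0,-0.15,0],[0,0,0],80],[[0,-0.3,0],[0,0,0],80]]}}

```text
time_s: 9.65
eef_pos: [571.7, -3.3, 24.0]
ee_rot: [0.0, 1.0, -0.0, -0.0]
force: [-1.6, -3.5, 2.6]
grip_width: 0.804
grip_force: 2.0
```

>>> {"op": "step_arm", "data": {"increments": [[[0,-0.15,0],[0,0,0],80],[[0,-0.3,0],[0,0,0],80]]}}

```text
time_s: 9.9
eef_pos: [571.8, -0.1, 23.9]
ee_rot: [-0.0, 1.0, 0.0, -0.0]
force: [-2.5, -4.2, 2.8]
grip_width: 0.801
grip_force: 1.8
```

>>> {"op": "step_arm", "data": {"increments": [[[0,-0.1,0],[0,0,0],80],[[0,-0.2,0],[0,0,0],80]]}}

```text
time_s: 10.15
eef_pos: [571.8, 1.9, 23.9]
ee_rot: [-0.0, 1.0, 0.0, -0.0]
force: [-1.2, -2.9, 1.9]
grip_width: 0.796
grip_force: 1.7
```

>>> {"op": "step_arm", "data": {"increments": [[[0,-0.1,0],[0,0,0],80],[[0,-0.2,0],[0,0,0],80]]}}

```text
time_s: 10.4
eef_pos: [571.8, 3.9, 23.9]
ee_rot: [0.0, 1.0, 0.0, -0.0]
force: [-1.8, -3.1, 2.1]
grip_width: 0.796
grip_force: 1.7
```

>>> {"op": "step_arm", "data": {"increments": [[[0,-0.1,0],[0,0,0],80],[[0,-0.1,0],[0,0,0],80]]}}

```text
time_s: 10.65
eef_pos: [571.8, 4.9, 23.8]
ee_rot: [-0.0, 1.0, 0.0, -0.0]
force: [-1.9, -2.7, 1.5]
grip_width: 0.804
grip_force: 1.4
```

>>> {"op": "step_arm", "data": {"increments": [[[0,-0.1,0],[0,0,0],80],[[0,-0.2,0],[0,0,0],80]]}}

```text
time_s: 10.9
eef_pos: [571.8, 6.8, 23.9]
ee_rot: [0.0, 1.0, -0.0, -0.0]
force: [-2.0, -5.1, 1.7]
grip_width: 0.801
grip_force: 1.9
```

>>> {"op": "step_arm", "data": {"increments": [[[0,-0.1,0],[0,0,0],80],[[0,-0.2,0],[0,0,0],80]]}}

```text
time_s: 11.15
eef_pos: [571.8, 8.8, 23.9]
ee_rot: [0.0, 1.0, -0.0, -0.0]
force: [-1.4, -3.5, 1.8]
grip_width: 0.803
grip_force: 1.9
```

>>> {"op": "step_arm", "data": {"increments": [[[0,-0.1,0],[0,0,0],80],[[0,-0.2,0],[0,0,0],80]]}}

```text
time_s: 11.4
eef_pos: [571.8, 10.8, 23.9]
ee_rot: [0.0, 1.0, -0.0, -0.0]
force: [-2.3, -3.6, 0.7]
grip_width: 0.799
grip_force: 1.9
```

```bash
python3 - <<'E'
from h import *
w=cap('wrist');s=ctrl.sense();print(s['eef_pos'],s['grip_width'],s['force'])
cv2.imwrite('pics/w3.png',cv2.cvtColor(np.clip(cv2.resize(w['img'],(800,600),interpolation=cv2.INTER_CUBIC)*1.8,0,255).astype(np.uint8),cv2.COLOR_RGB2BGR))
import pickle;pickle.dump(w,open('w3.pkl','wb'))
E
```

```text
[571.8210954   10.9898638   23.91113489] 0.7980778118652729 [-1.89588601 -2.92935526  1.34653173]
```

View pics/w3.png

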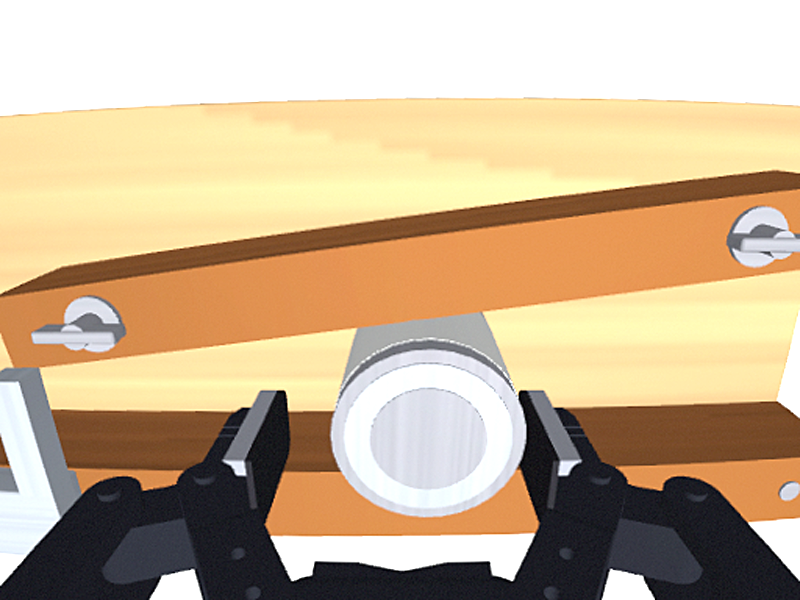

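The can at (428,437) stands upright against the tapered rail and is still sliding. The marker tongue is at (30,440), well ahead. I continue in small steps.

>>> {"op": "step_arm", "data": {"increments": [[[0,-0.1,0],[0,0,0],80],[[0,-0.2,0],[0,0,0],80]]}}

```text
time_s: 11.7
eef_pos: [571.8, 12.7, 23.9]
ee_rot: [0.0, 1.0, 0.0, 0.0]
force: [-2.6, -5.8, 3.3]
grip_width: 0.798
grip_force: 2.9
```

>>> {"op": "step_arm", "data": {"increments": [[[0,-0.1,0],[0,0,0],80],[[0,-0.2,0],[0,0,0],80]]}}

```text
time_s: 11.95
eef_pos: [571.9, 13.5, 24.4]
ee_rot: [0.001, 1.0, 0.0, 0.0]
force: [-5.0, -12.6, 7.5]
grip_width: 0.802
grip_force: 6.4
```

>>> {"op": "step_arm", "data": {"increments": [[[0,-0.1,0],[0,0,0],80],[[0,-0.15,0],[0,0,0],80]]}}

```text
time_s: 12.2
eef_pos: [571.9, 14.0, 24.7]
ee_rot: [0.002, 1.0, 0.0, 0.0]
force: [-8.0, -16.5, 10.3]
grip_width: 0.799
grip_force: 8.4
```

>>> {"op": "step_arm", "data": {"increments": [[[0,-0.1,0],[0,0,0],80],[[0,-0.15,0],[0,0,0],80]]}}

```text
time_s: 12.45
eef_pos: [571.9, 14.6, 25.1]
ee_rot: [0.003, 1.0, 0.0, 0.0]
force: [-9.4, -20.6, 12.9]
grip_width: 0.804
grip_force: 10.8
```

The push force has reached 20 N and the can has all but stopped, so it is wedged. I back off and lift out.

>>> {"op": "step_arm", "data": {"increments": [[[0,0.3,0],[0,0,0],80],[[0,0.6,0],[0,0,0],80],[[0,0.9,0],[0,0,0],80],[[0,0.9,0],[0,0,0],85]]}}

```text
time_s: 12.95
eef_pos: [571.8, 9.0, 23.7]
ee_rot: [-0.0, 1.0, -0.0, -0.0]
force: [0.4, 0.5, -0.4]
grip_width: 0.851
grip_force: 0.0
```

```bash
python3 - <<'E'
from h import *
w=cap('wrist');s=ctrl.sense();print(s['eef_pos'],s['grip_width'],s['force'])
cv2.imwrite('pics/w4.png',cv2.cvtColor(np.clip(cv2.resize(w['img'],(800,600),interpolation=cv2.INTER_CUBIC)*1.3,0,255).astype(np.uint8),cv2.COLOR_RGB2BGR))
E
```

```text
[571.76000823   9.0110123   23.74880292] 0.8492754962953659 [-0.21561334  0.24810625 -0.75098651]
```

View pics/w4.png

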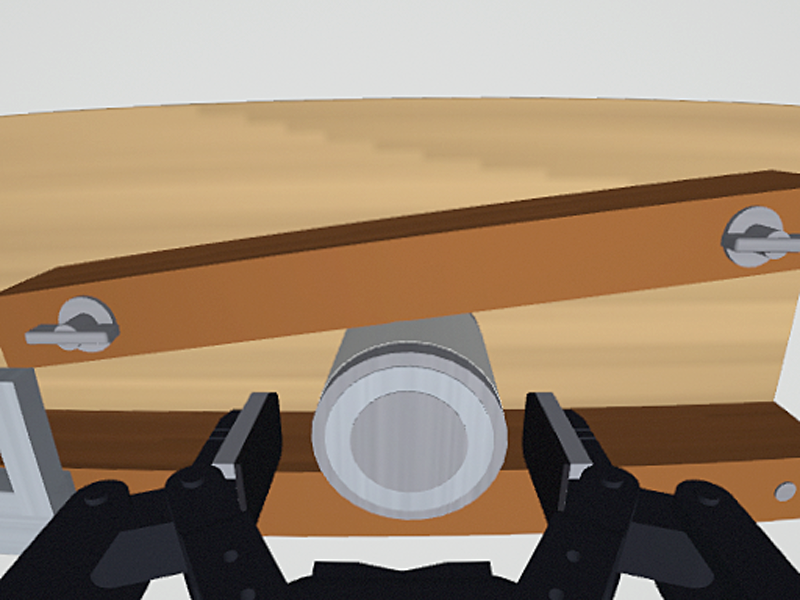

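I've now used all my pictures. The last one shows the can upright between both rails at (410,437), still in place after letting go, with the fingers clear on both sides. The rest I'll do with numbers: lift, then straddle the fin at about (527.5,162).

>>> {"op": "step_arm", "data": {"increments": [[[0,0,-2],[0,0,0],85],[[0,0,-6],[0,0,0],85],[[0,0,-11],[0,0,0],85],[[0,0,-15],[0,0,0],85],[[-1.5,-5,-15],[0,0,0],50],[[-3,-10,-15],[0,0,0],50],[[-4.43,-15.3,-15],[0,0,0],50],[[-4.43,-15.3,-15],[0,0,0],50]]}}

```text
time_s: 14.0
eef_pos: [526.3, 165.0, 174.0]
ee_rot: [-0.0, 1.0, 0.002, -0.0]
force: [-0.0, -0.3, -0.7]
grip_width: 0.499
grip_force: 0.0
```

>>> {"op": "step_arm", "data": {"increments": [[[0,0,0],[0,0,0],50],[[0,0,0],[0,0,0],50]]}}

```text
time_s: 14.25
eef_pos: [527.9, 160.8, 173.8]
ee_rot: [0.0, 1.0, -0.001, -0.0]
force: [-0.1, 0.7, -0.3]
grip_width: 0.5
grip_force: 0.0
```

```bash
python3 - <<'E'
from h import *
a=cap('scene');b=cap('side');w=cap('wrist');s=ctrl.sense();print(s['time_s'],s['eef_pos'],s['grip_width'],s['force'])
E=np.array(w['extrinsics'])
# predicted fin-top pixel and local grey (low saturation, not background) blob in wrist view
u,v=proj(w,[527.5,162,105.5]);print('pred',u,v)
hsv=cv2.cvtColor(w['img'],cv2.COLOR_RGB2HSV)
for dv in range(-30,31,6):
    print(' '.join('%3d/%3d'%tuple(hsv[int(v+dv),int(u+du),1:]) if 0<=int(v+dv)<384 else '---' for du in range(-48,49,8)))
E
```

```text
14.4 [527.75919489 161.02528859 173.82971542] 0.49668113024218596 [-0.07251506 -0.54066036 -0.89610529]
pred 257.2229399329161 194.22125251878333
170/ 90 188/ 91  21/124  20/125  23/124  25/124  21/124  27/125  23/123  23/124  22/125  24/125 167/ 96
174/ 91 183/ 92  21/123  21/124  21/122  24/126  23/124  20/127  23/122  21/121  24/125  26/126 165/ 96
178/ 90 177/ 91  22/125  23/124  24/129  21/ 60  26/ 60  26/ 59  21/122  21/120  23/120  30/126 170/ 96
169/ 92 179/ 91  23/121  25/122  25/102  28/ 64  21/ 60  26/ 59  25/123  21/122  23/122  34/129 177/ 95
180/ 88 188/ 87  21/121  21/122  25/112  22/126  23/124  21/124  23/120  21/120  21/120  33/124 105/119
110/118 108/118 110/111 109/117  14/ 94  23/124  23/122  23/121 113/122 113/122 110/121 111/122 107/121
  2/139   4/140   2/139   2/140  13/121  29/114  28/118  24/119   0/138   2/139   2/139   2/139   0/138
  2/139   4/139   4/139   0/139   2/139   4/140   0/138   2/139   2/138   2/139   2/139   4/139   2/139
  2/139   2/139   2/139   2/139   2/139   2/140   2/140   2/138   2/140   2/138   2/139   2/139   2/138
  2/139   2/139   2/140   4/139   2/139   2/140   2/139   0/139   2/139   2/139   4/139   2/138   2/139
  2/139   2/140   4/140   2/139   2/139   2/139   4/138   2/139   2/139   2/138   2/138   2/139   2/139
```

The blob confirms that the fin top is within about 2 mm of the prediction. I descend to straddle it.

>>> {"op": "step_arm", "data": {"increments": [[[0,0,3],[0,0,0],50],[[0,0,6],[0,0,0],50],[[0,0,7.5],[0,0,0],50],[[0,0,8.5],[0,0,0],50],[[0,0,9.3],[0,0,0],50],[[0,0,9.3],[0,0,0],50]]}}

```text
time_s: 15.15
eef_pos: [527.6, 161.8, 80.9]
ee_rot: [0.0, 1.0, -0.0, -0.0]
force: [1.2, 0.2, -0.2]
grip_width: 0.499
grip_force: 0.0
```

```bash
python3 - <<'E'
from h import *
import pickle
w=pickle.load(open('w3.pkl','rb'))
# can/pad geometry from wedged view w4 (pixels in 800-wide picture)
c=cv2.imread('pics/w4.png')
x=cap('wrist');k=1.5625
E=np.array(w['extrinsics']).copy(); E[1,3]+=9.0-10.99; w['extrinsics']=E
print('can top',onz(w,410/k,440/k,70),'rim L/R',onz(w,313/k,437/k,70)[1],onz(w,507/k,437/k,70)[1])
print('tongue top inner-front edge',onz(w,33/k,372/k,62.5),onz(w,52/k,492/k,62.5))
E
```

```text
can top [570.63434211   7.7321459   70.        ] rim L/R 34.47111465721221 -19.033860892381163
tongue top inner-front edge [586.58277206 117.94371883  62.5       ] [543.42887113 123.00214751  62.5       ]
```

>>> {"op": "step_arm", "data": {"increments": [[[0,0.8,0],[0,0,0],50],[[0,1.6,0],[0,0,0],50],[[0,2.8,0],[0,0,0],50],[[0,4,0],[0,0,0],50],[[0,5.2,0],[0,0,0],50],[[0.1,6.4,0],[0,0,0],50],[[0.1,7.6,0],[0,0,0],50],[[0.1,8.4,0],[0,0,0],50]]}}

```text
time_s: 16.2
eef_pos: [528.5, 77.0, 80.9]
ee_rot: [0.0, 1.0, -0.0, -0.0]
force: [-0.3, -0.5, 0.8]
grip_width: 0.505
grip_force: 0.0
```

>>> {"op": "step_arm", "data": {"increments": [[[0,0.2,0],[0,0,0],50],[[0,0.4,0],[0,0,0],50],[[0,0.6,0],[0,0,0],50],[[0,0.6,0],[0,0,0],50]]}}

```text
time_s: 16.7
eef_pos: [528.5, 71.9, 80.9]
ee_rot: [-0.0, 1.0, 0.0, -0.0]
force: [-0.2, 0.0, -0.3]
grip_width: 0.501
grip_force: 0.0
```

>>> {"op": "step_arm", "data": {"increments": [[[0,0.1,0],[0,0,0],50],[[0,0.2,0],[0,0,0],50]]}}

```text
time_s: 16.95
eef_pos: [528.5, 69.8, 80.9]
ee_rot: [0.0, 1.0, 0.0, -0.0]
force: [0.2, 0.2, -0.3]
grip_width: 0.499
grip_force: 0.0
```

```bash
python3 - <<'E'
from h import *
w=cap('wrist');s=ctrl.sense();print(s['time_s'],s['eef_pos'],s['grip_force'],s['force'],s['wrist_torque'])
# tongue top (z 62.5): scan along world y on x=560..590 at z=62.5
hsv=cv2.cvtColor(w['img'],cv2.COLOR_RGB2HSV)
for X in(555,564,570,576):
    r=[]
    for Y in range(24,66,2):
        u,v=proj(w,[X,Y,62.5]); r.append('%d:%d/%d'%(Y,*hsv[int(round(v)),int(round(u)),1:]) if 0<=v<383 and 0<=u<511 else '-')
    print(X,' '.join(r))
for z,X,lab in((105.5,528.5,'fin'),):
    print(lab,' '.join('%d:%d/%d'%(Y,*hsv[tuple(int(round(t)) for t in proj(w,[X,Y,z])[::-1])][1:]) for Y in range(50,100,2)))
E
```

```text
17.0 [528.50123498  69.69053995  80.88052027] 0.0 [-0.11808834  0.45358995  0.31521091] [-0.02212969 -0.07572972  0.02422996]
555 24:22/142 26:18/129 28:15/122 30:20/126 32:170/66 34:171/67 36:169/65 38:170/66 40:165/65 42:162/66 44:166/66 46:160/67 48:165/65 50:173/65 52:167/67 54:178/66 56:164/67 58:175/64 60:179/64 62:167/64 64:161/65
564 24:21/144 26:20/139 28:21/148 30:13/119 32:13/119 34:9/56 36:3/77 38:101/147 40:102/148 42:102/148 44:99/149 46:102/147 48:100/148 50:98/148 52:101/147 54:100/148 56:99/147 58:101/147 60:101/147 62:99/147 64:101/147
570 24:21/145 26:22/142 28:23/147 30:11/113 32:13/119 34:10/122 36:7/77 38:6/79 40:105/158 42:100/150 44:102/145 46:101/141 48:99/141 50:100/140 52:101/142 54:102/142 56:102/140 58:101/142 60:99/141 62:99/141 64:99/141
576 24:21/145 26:20/142 28:21/149 30:10/124 32:13/121 34:9/56 36:3/80 38:3/81 40:0/80 42:103/148 44:100/143 46:102/143 48:100/143 50:99/144 52:102/143 54:102/143 56:100/143 58:102/143 60:101/144 62:102/143 64:102/142
fin 50:2/168 52:2/161 54:2/161 56:3/161 58:2/161 60:2/161 62:2/160 64:3/162 66:2/161 68:2/162 70:2/161 72:2/161 74:3/162 76:2/161 78:2/161 80:2/162 82:2/161 84:3/162 86:2/161 88:2/161 90:3/162 92:2/168 94:17/15 96:46/11 98:23/68
```

```bash
python3 - <<'E'
from h import *
a=cap('scene');old=cv2.cvtColor(cv2.imread('pics/scene.png'),cv2.COLOR_BGR2RGB)
b=cap('side');oldb=cv2.cvtColor(cv2.imread('pics/side.png'),cv2.COLOR_BGR2RGB)
for n,c,o in(('scene',a,old),('side',b,oldb)):
    # how does grey tongue/slide block show along gauge: sample block top centre line x=529,z=62.5, and tongue
    for lab,X,z in(('block',528.5,62.5),('tongue',573,62.5),('fin',527.5,103)):
        f=lambda im:' '.join('%d:%d/%d'%(Y,*cv2.cvtColor(im,cv2.COLOR_RGB2HSV)[tuple(int(round(t)) for t in proj(c,[X,Y,z])[::-1])][1:]) for Y in range(20,210,10))
        print(n,lab,'\n old',f(o),'\n new',f(c['img']))
E
```

```text
scene block 
 old 20:33/124 30:20/130 40:36/121 50:20/128 60:33/122 70:18/129 80:24/127 90:34/121 100:22/130 110:31/122 120:32/118 130:23/113 140:23/112 150:20/77 160:23/66 170:24/65 180:20/113 190:23/112 200:46/106 
 new 20:34/126 30:19/132 40:35/123 50:19/132 60:33/125 70:19/132 80:24/129 90:33/124 100:19/132 110:31/123 120:34/121 130:22/115 140:23/113 150:20/78 160:23/68 170:23/67 180:22/115 190:22/116 200:43/107
scene tongue 
 old 20:179/54 30:178/53 40:177/52 50:172/52 60:185/51 70:180/51 80:159/53 90:177/52 100:167/52 110:179/50 120:162/52 130:20/112 140:17/59 150:172/52 160:180/51 170:173/53 180:175/51 190:172/52 200:190/51 
 new 20:23/113 30:7/69 40:159/53 50:170/54 60:191/52 70:176/55 80:178/53 90:173/53 100:191/52 110:170/54 120:162/52 130:20/115 140:17/59 150:183/53 160:178/53 170:165/54 180:170/54 190:183/53 200:164/53
scene fin 
 old 20:14/142 30:13/142 40:13/141 50:13/142 60:14/143 70:14/142 80:13/142 90:11/142 100:13/142 110:12/143 120:14/142 130:13/141 140:14/143 150:10/123 160:23/112 170:19/107 180:14/142 190:12/143 200:13/142 
 new 20:12/145 30:12/144 40:12/105 50:1
[... 716 characters left out ...]
20:5/94 130:14/129 140:10/151 150:8/161 160:11/160 170:10/155 180:13/160 190:11/159 200:13/162 
 new 20:9/116 30:6/121 40:4/128 50:96/72 60:82/78 70:97/71 80:99/72 90:104/71 100:116/90 110:26/89 120:11/67 130:26/49 140:35/44 150:0/38 160:14/55 170:18/71 180:20/51 190:16/49 200:41/50
side fin 
 old 20:87/126 30:86/142 40:81/145 50:75/123 60:13/101 70:9/138 80:7/155 90:10/159 100:10/161 110:10/160 120:10/160 130:12/126 140:15/104 150:13/101 160:12/132 170:14/130 180:11/157 190:11/161 200:10/158 
 new 20:100/128 30:88/145 40:80/143 50:71/125 60:9/81 70:11/115 80:14/149 90:14/159 100:12/145 110:21/62 120:11/111 130:11/118 140:5/99 150:20/100 160:15/134 170:10/126 180:11/158 190:11/160 200:14/159
```

```bash
python3 - <<'E'
from h import *
a=cap('scene');b=cap('side')
def tri(p,q):
    o1,d1=ray(a,*p);o2,d2=ray(b,*q);A=np.stack([d1,-d2],1);t=np.linalg.lstsq(A,o2-o1,rcond=None)[0];return (o1+t[0]*d1).round(1),(o2+t[1]*d2).round(1)
print('fin',tri((190+636/4,160+228/4),(175+126/5,145+50/5)))
# ascii of current scene and side around gripper/marker
for n,c,P in(('scene',a,[528,115,90]),('side',b,[528,115,90])):
    u,v=proj(c,P).round().astype(int);print(n,u,v,'tcp',proj(c,[528.5,69.7,80.9]).round(),'fin',proj(c,[527.5,162,105.5]).round())
    g=c['img'][v-36:v+36:2,u-50:u+50,:]; hs=cv2.cvtColor(g,cv2.COLOR_RGB2HSV)
    for r in hs: print(''.join('#' if V<45 else 'o' if S<40 and V<130 and V>=45 else 'w' if S>70 else '.' for H,S,V in r))
E
```

```text
fin (array([528.7, 163.6, 106.5]), array([530.5, 162.1, 105.1]))
scene 327 214 tcp [308. 210.] fin [348. 217.]
..........ooooo###########oo.........oo###########oo...oo#######oo..................................
...............ooo########oo..........o###########oo...oo######oo...................................
.................oo########oo.........oo##########oo..oo######oo....................................
.................oo##oo####oo..........oo##########oooo######oo.....................................
..................ooooo###oo............oo#################ooo......................................
.................oo#oo####oo.............o################ooo.......................................
.................oo#oo####oo.............oo#############ooo.........................................
.................oo#o#####oo............ooo###########ooo...........................................
..................ooo####oo.............oooo#####oooooo.............................................
...................ooo##oo..............oooo#####oo.............................
[... 5627 characters left out ...]
............................wwwwwwwwwwwwwwwwwwwwwwwwwwwwwwwwwwwwwwwwwwoo.ooooooooooooooo..oo.w
..................................o.wwwwwwwwwwwwwwwwwwwwwwwwwwwwwwwwwwwwwwwwooooooooooooooo..ooooo.w
....................................o.wwwwwwwwwwwwwwwwwwwwwwwwwwwwwwwwwwwwww.ooooooooooooooooooooo.w
.....................................o.wwwwwwwwwwwwwwwwwwwwwwwwwwwwwwwwwwwww.oooooooooooooooooooooow
.........................................wwwwwwwwwwwwwwwwwwwwwwwwwwwwwwwwwww.oooooooooooooooooooooow
.........................................o.wwwwwwwwwwwwwwwwwwwwwwwwwwwwwwwwww.ooooooooooooooooooooo.
............................................wwwwwwwwwwwwwwwwwwwwwwwwwwwwwwwwwww.ooooooooooooooooooo.
```

The fingertips stand higher when half open, so they passed over the fin and the marker has not moved. I go back, narrow the opening and reach lower.

>>> {"op": "step_arm", "data": {"increments": [[[0,0,-4],[0,0,0],45],[[0,-3,-4],[0,0,0],45],[[0,-6,-4],[0,0,0],45],[[0,-9.25,-4],[0,0,0],45],[[0,-9.25,-4],[0,0,0],45],[[0,-9.25,-2],[0,0,0],45],[[0,-9.25,0],[0,0,0],45],[[0,-9.25,0.5],[0,0,0],45]]}}

```text
time_s: 18.2
eef_pos: [528.0, 161.6, 74.9]
ee_rot: [0.0, 1.0, -0.0, -0.001]
force: [0.4, -0.2, -0.1]
grip_width: 0.449
grip_force: 0.0
```

>>> {"op": "step_arm", "data": {"increments": [[[0,0,0.4],[0,0,0],45],[[0,0,0.8],[0,0,0],45],[[0,0,0.8],[0,0,0],45]]}}

```text
time_s: 18.58
eef_pos: [528.6, 162.2, 68.0]
ee_rot: [0.0, 1.0, -0.0, 0.0]
force: [0.4, -0.3, -0.1]
grip_width: 0.448
grip_force: 0.0
```

>>> {"op": "step_arm", "data": {"increments": [[[0,0.2,0],[0,0,0],45],[[0,0.4,0],[0,0,0],45],[[0,0.8,0],[0,0,0],45],[[0,1.2,0],[0,0,0],45],[[0,1.6,0],[0,0,0],45]]}}

```text
time_s: 19.2
eef_pos: [528.6, 146.1, 68.0]
ee_rot: [-0.0, 1.0, -0.0, 0.0]
force: [-0.0, 2.3, 0.6]
grip_width: 0.448
grip_force: 0.8
```

>>> {"op": "step_arm", "data": {"increments": [[[0,0.7,0],[0,0,0],45],[[0,1.6,0],[0,0,0],45],[[0,2.5,0],[0,0,0],45],[[0,3.4,0],[0,0,0],45],[[0,4.3,0],[0,0,0],45],[[0.1,5.2,0],[0,0,0],45],[[0.1,6,0],[0,0,0],45],[[0.1,6.6,0],[0,0,0],45]]}}

```text
time_s: 20.2
eef_pos: [529.3, 79.8, 67.8]
ee_rot: [-0.0, 1.0, -0.0, -0.0]
force: [-1.5, 3.0, 0.4]
grip_width: 0.451
grip_force: 0.9
```

>>> {"op": "step_arm", "data": {"increments": [[[0,0.3,0],[0,0,0],45],[[0,0.5,0],[0,0,0],45],[[0,0.7,0],[0,0,0],45]]}}

```text
time_s: 20.58
eef_pos: [529.4, 73.3, 67.8]
ee_rot: [-0.0, 1.0, 0.0, -0.0]
force: [-0.6, 1.4, -1.2]
grip_width: 0.451
grip_force: 0.8
```

```bash
cat > t.py <<'E'
from h import *
w=cap('wrist');s=ctrl.sense();print(s['time_s'],s['eef_pos'],s['grip_force'],s['force'])
hsv=cv2.cvtColor(w['img'],cv2.COLOR_RGB2HSV)
for X in(564,570,576):
    r=[]
    for Y in range(26,70,2):
        u,v=proj(w,[X,Y,62.5]); r.append('%d:%d/%d'%(Y,*hsv[int(round(v)),int(round(u)),1:]) if 0<=v<383 and 0<=u<511 else '-')
    print(X,' '.join(r))
E
python3 t.py
```

```text
20.625 [529.42932357  73.1147145   67.78796816] 0.6373955681920052 [-1.14984807  1.36700043 -0.13572277]
564 26:19/145 28:20/151 30:12/126 32:13/122 34:16/47 36:3/80 38:97/150 40:99/150 42:100/150 44:101/151 46:34/151 48:17/147 50:20/143 52:23/142 54:19/146 56:21/146 58:17/61 60:101/151 62:100/151 64:100/150 66:100/151 68:98/151
570 26:21/146 28:20/150 30:15/118 32:15/122 34:23/44 36:0/76 38:0/80 40:67/115 42:99/155 44:99/154 46:28/148 48:19/148 50:20/142 52:20/142 54:19/146 56:19/144 58:31/73 60:99/150 62:99/150 64:100/151 66:100/151 68:98/151
576 26:21/147 28:23/144 30:10/126 32:12/126 34:17/45 36:3/82 38:3/83 40:0/82 42:8/67 44:101/146 46:35/151 48:19/147 50:22/142 52:20/140 54:21/145 56:21/145 58:53/87 60:101/146 62:102/147 64:101/147 66:103/146 68:103/146
```

The tongue face is now at y≈46 and the can's front is at about 34.5, so roughly 11 mm remain. I creep from here.

>>> {"op": "step_arm", "data": {"increments": [[[0,0.2,0],[0,0,0],45],[[0,0.4,0],[0,0,0],45],[[0,0.6,0],[0,0,0],45],[[0,0.75,0],[0,0,0],45]]}}

```text
time_s: 21.12
eef_pos: [529.6, 65.6, 67.9]
ee_rot: [-0.0, 1.0, -0.0, 0.0]
force: [-0.7, 0.8, -0.7]
grip_width: 0.448
grip_force: 0.8
```

>>> {"op": "step_arm", "data": {"increments": [[[0,0.05,0],[0,0,0],45],[[0,0.1,0],[0,0,0],45]]}}

```text
time_s: 21.38
eef_pos: [529.6, 64.8, 67.9]
ee_rot: [-0.0, 1.0, -0.0, 0.0]
force: [-0.2, 0.4, -1.9]
grip_width: 0.449
grip_force: 0.8
```

>>> {"op": "step_arm", "data": {"increments": [[[0,0.05,0],[0,0,0],45],[[0,0.1,0],[0,0,0],45]]}}

```text
time_s: 21.62
eef_pos: [529.6, 63.8, 67.9]
ee_rot: [0.0, 1.0, 0.0, 0.0]
force: [0.2, 1.1, -1.4]
grip_width: 0.452
grip_force: 0.8
```

>>> {"op": "step_arm", "data": {"increments": [[[0,0.05,0],[0,0,0],45],[[0,0.1,0],[0,0,0],45]]}}

```text
time_s: 21.88
eef_pos: [529.6, 62.8, 67.9]
ee_rot: [-0.0, 1.0, -0.0, 0.0]
force: [0.8, 2.1, -1.1]
grip_width: 0.452
grip_force: 1.2
```

>>> {"op": "step_arm", "data": {"increments": [[[0,0.05,0],[0,0,0],45],[[0,0.1,0],[0,0,0],45]]}}

```text
time_s: 22.12
eef_pos: [529.6, 61.7, 67.9]
ee_rot: [0.0, 1.0, 0.0, 0.0]
force: [0.6, 1.2, -1.7]
grip_width: 0.449
grip_force: 0.8
```

```bash
python3 t.py
```

```text
22.175 [529.5921673   61.65470154  67.95848395] 0.7485447451472282 [ 0.79676354  1.33539497 -1.28088055]
564 26:21/148 28:17/123 30:12/124 32:13/114 34:20/152 36:21/148 38:21/144 40:20/142 42:21/147 44:19/145 46:13/58 48:99/152 50:99/150 52:99/150 54:101/151 56:100/151 58:100/151 60:101/151 62:100/151 64:100/151 66:99/150 68:99/150
570 26:21/149 28:21/147 30:10/122 32:12/126 34:14/131 36:21/148 38:21/144 40:22/142 42:21/146 44:19/144 46:31/124 48:99/150 50:102/150 52:100/150 54:99/149 56:99/149 58:98/149 60:99/150 62:98/149 64:100/150 66:101/149 68:98/148
576 26:20/152 28:12/123 30:10/124 32:16/47 34:22/151 36:21/147 38:21/144 40:20/140 42:21/145 44:21/145 46:34/112 48:101/147 50:100/148 52:101/147 54:100/146 56:101/146 58:100/146 60:100/146 62:101/146 64:101/146 66:101/146 68:100/146
```

>>> {"op": "step_arm", "data": {"increments": [[[0,0.05,0],[0,0,0],45],[[0,0.05,0],[0,0,0],45]]}}

```text
time_s: 22.42
eef_pos: [529.6, 61.3, 67.9]
ee_rot: [-0.0, 1.0, -0.0, 0.0]
force: [1.1, 1.7, -1.6]
grip_width: 0.445
grip_force: 1.2
```

>>> {"op": "step_arm", "data": {"increments": [[[0,0.05,0],[0,0,0],45],[[0,0.05,0],[0,0,0],45]]}}

```text
time_s: 22.68
eef_pos: [529.5, 60.8, 67.9]
ee_rot: [-0.0, 1.0, 0.0, 0.0]
force: [1.7, 3.4, 0.2]
grip_width: 0.451
grip_force: 1.5
```

>>> {"op": "step_arm", "data": {"increments": [[[0,0.05,0],[0,0,0],45],[[0,0.05,0],[0,0,0],45]]}}

```text
time_s: 22.92
eef_pos: [529.5, 60.2, 67.9]
ee_rot: [0.0, 1.0, -0.0, 0.0]
force: [1.5, 2.4, -1.7]
grip_width: 0.449
grip_force: 1.4
```

>>> {"op": "step_arm", "data": {"increments": [[[0,0.05,0],[0,0,0],45],[[0,0.05,0],[0,0,0],45]]}}

```text
time_s: 23.18
eef_pos: [529.5, 59.7, 67.9]
ee_rot: [0.0, 1.0, -0.0, 0.0]
force: [1.0, 1.2, -0.2]
grip_width: 0.451
grip_force: 1.4
```

```bash
python3 t.py; python3 -c "
from h import *
c=[]
for i in range(4):
    cap('scene');s=ctrl.sense();print(s['force'],s['grip_force'],s['eef_pos'])"
```

```text
23.225 [529.5491272   59.73261638  67.91506986] 1.3552617654204369 [0.42469881 1.87552556 0.0965475 ]
564 26:17/123 28:14/126 30:13/115 32:20/153 34:21/148 36:19/144 38:20/142 40:23/146 42:21/145 44:23/77 46:99/152 48:99/150 50:102/150 52:98/151 54:100/150 56:100/151 58:100/150 60:99/150 62:100/151 64:100/151 66:101/151 68:99/149
570 26:21/147 28:15/123 30:12/125 32:7/146 34:19/148 36:20/143 38:20/141 40:19/145 42:21/145 44:27/130 46:99/150 48:99/149 50:101/149 52:101/149 54:99/149 56:101/149 58:98/149 60:99/149 62:99/149 64:98/149 66:100/150 68:100/148
576 26:10/122 28:12/125 30:27/48 32:19/136 34:19/146 36:19/144 38:20/140 40:21/145 42:19/144 44:32/112 46:99/147 48:101/146 50:99/147 52:101/146 54:101/146 56:101/147 58:100/146 60:100/145 62:101/146 64:100/146 66:101/146 68:100/145
[ 1.18719002  3.08346731 -0.80844916] 1.3217221945524216 [529.56295446  59.72343131  67.92615966]
[ 2.11051839  2.69533162 -0.81751922] 1.2924734875559807 [529.55080281  59.73727024  67.91587024]
[ 1.72318249  0.88122216 -1.05595546] 1.2663783878087997 [529.54622583  59.73863405  67.9145649 ]
[ 1.21734753  2.09404054 -0.22039568] 1.2405690550804138 [529.56497204  59.73428883  67.93287145]
```

```bash
cat > c.py <<'E'
from h import *
import pickle
def prof(w,img,k,lab,y0,y1,X=570.6):
    g=cv2.cvtColor(img,cv2.COLOR_BGR2GRAY).astype(np.float32); Y=np.arange(y0,y1,.5)
    P=np.array([proj(w,[X,y,70]) for y in Y],np.float32)*k
    print(lab,X,' '.join('%.1f:%d'%(y,v) for y,v in zip(Y,cv2.remap(g,P[:,:1],P[:,1:],1).ravel())))
if __name__=='__main__':
    w3=pickle.load(open('w3.pkl','rb'));E=np.array(w3['extrinsics']).copy();E[1,3]+=9.011-10.99;w3['extrinsics']=E
    im=cv2.imread('pics/w4.png')
    n=cap('wrist');s=ctrl.sense()
    for X in(566,570.6):
        for r in((-24,-14),(28,38)):
            prof(w3,im,1.5625,'w4 ',*r,X);prof(n,n['img'],1,'now',*r,X)
E
python3 c.py
```

```text
w4  566 -24.0:25 -23.5:57 -23.0:64 -22.5:62 -22.0:61 -21.5:62 -21.0:61 -20.5:62 -20.0:61 -19.5:46 -19.0:99 -18.5:158 -18.0:163 -17.5:163 -17.0:163 -16.5:163 -16.0:162 -15.5:153 -15.0:174 -14.5:183
now 566 -24.0:115 -23.5:115 -23.0:115 -22.5:116 -22.0:114 -21.5:117 -21.0:120 -20.5:121 -20.0:121 -19.5:121 -19.0:120 -18.5:120 -18.0:127 -17.5:135 -17.0:139 -16.5:140 -16.0:141 -15.5:142 -15.0:141 -14.5:141
w4  566 28.0:182 28.5:185 29.0:187 29.5:190 30.0:190 30.5:190 31.0:176 31.5:159 32.0:160 32.5:160 33.0:157 33.5:156 34.0:163 34.5:150 35.0:51 35.5:63 36.0:65 36.5:65 37.0:64 37.5:64
now 566 28.0:120 28.5:121 29.0:121 29.5:120 30.0:118 30.5:118 31.0:118 31.5:97 32.0:66 32.5:94 33.0:105 33.5:145 34.0:141 34.5:141 35.0:142 35.5:142 36.0:142 36.5:140 37.0:139 37.5:138
w4  570.6 -24.0:9 -23.5:17 -23.0:50 -22.5:62 -22.0:62 -21.5:62 -21.0:63 -20.5:63 -20.0:62 -19.5:50 -19.0:123 -18.5:162 -18.0:162 -17.5:163 -17.0:163 -16.5:163 -16.0:162 -15.5:157 -15.0:184 -14.5:186
now 570.6 -24.0:118 -23.5:118 -23.0:118 -22.5:117 -22.0:119 -21.5:120 -21.0:119 -20.5:120 -20.0:121 -19.5:121 -19.0:121 -18.5:126 -18.0:136 -17.5:138 -17.0:138 -16.5:140 -16.0:142 -15.5:142 -15.0:142 -14.5:141
w4  570.6 28.0:183 28.5:186 29.0:188 29.5:190 30.0:191 30.5:188 31.0:193 31.5:168 32.0:160 32.5:158 33.0:155 33.5:155 34.0:156 34.5:170 35.0:118 35.5:55 36.0:62 36.5:60 37.0:61 37.5:60
now 570.6 28.0:125 28.5:121 29.0:121 29.5:119 30.0:118 30.5:117 31.0:120 31.5:116 32.0:72 32.5:66 33.0:109 33.5:137 34.0:141 34.5:141 35.0:142 35.5:143 36.0:142 36.5:140 37.0:138 37.5:138
```

```bash
python3 - <<'E'
from h import *
a=cap('scene');b=cap('side')
for c,u0,v0,r0,r1 in((a,327,214,13,28),(b,207,168,24,36)):
    g=c['img'][v0-36:v0+36:2,u0-50:u0+50,:]; hs=cv2.cvtColor(g,cv2.COLOR_RGB2HSV)
    for r in hs[r0:r1]: print(''.join('#' if V<45 else 'o' if S<40 and V<130 and V>=45 else 'w' if S>70 else '.' for H,S,V in r))
old=cv2.imread('pics/p1.png')
E
python3 c.py | grep now
```

```text
o.........................oooooooooooo###ooo........................................................
....oo...................ooooooooooooo#ooo..........................................................
oooo.www.oo.......ooo....ooooooooooooooo............................................................
ooooooowwwwww.oooooooooooooooooooooooo..............................................................
oooooooowwwwwwooooooooooooooooooooooo...............................................................
oooooooowwwwooooooooooooooooooooooooo...............................................................
oooooooowwooooooooooooooooooooooooooooooo...........................................................
oooooooooooooooooooooooooooooooooooooooooooooo......................................................
oooooooooooooooo..oooooooooooooooooooooooooooo......................................................
oooooooooooooo.wwwwww.ooooooooooooooooooooooooo.....................................................
oooooooooooo.wwwwwwwwwwwww.oooooooooooooooo.wwww.o........................................
[... 1717 characters left out ...]
0.0:122 -19.5:121 -19.0:120 -18.5:120 -18.0:126 -17.5:136 -17.0:139 -16.5:140 -16.0:141 -15.5:142 -15.0:142 -14.5:140
now 566 28.0:120 28.5:121 29.0:120 29.5:120 30.0:118 30.5:118 31.0:118 31.5:97 32.0:65 32.5:94 33.0:106 33.5:145 34.0:141 34.5:141 35.0:142 35.5:142 36.0:142 36.5:139 37.0:138 37.5:138
now 570.6 -24.0:118 -23.5:118 -23.0:118 -22.5:117 -22.0:119 -21.5:120 -21.0:119 -20.5:120 -20.0:122 -19.5:121 -19.0:121 -18.5:126 -18.0:136 -17.5:138 -17.0:138 -16.5:140 -16.0:142 -15.5:142 -15.0:142 -14.5:141
now 570.6 28.0:124 28.5:121 29.0:121 29.5:119 30.0:118 30.5:117 31.0:120 31.5:117 32.0:71 32.5:66 33.0:109 33.5:137 34.0:141 34.5:140 35.0:142 35.5:142 36.0:142 36.5:140 37.0:139 37.5:137
```

The rim has shifted about 2–3 mm towards the mouth, so the can was only weakly wedged; pad friction had taken part of my push. I draw the marker back with the front finger and re-seat the can properly, this time without side load on the pad.

>>> {"op": "step_arm", "data": {"increments": [[[0,-0.8,0],[0,0,0],45],[[0,-1.6,0],[0,0,0],45],[[0,-2.6,0],[0,0,0],45],[[0,-3.6,0],[0,0,0],45],[[0,-4.6,0],[0,0,0],45],[[-0.1,-5.6,0],[0,0,0],45],[[-0.1,-6.6,0],[0,0,0],45],[[-0.1,-6.6,0],[0,0,0],45]]}}

```text
time_s: 24.62
eef_pos: [528.5, 126.7, 67.9]
ee_rot: [-0.0, 1.0, 0.0, 0.0]
force: [0.3, 1.0, -0.6]
grip_width: 0.449
grip_force: 0.0
```

>>> {"op": "step_arm", "data": {"increments": [[[0,0.6,0],[0,0,0],45],[[0,0.6,-4],[0,0,0],45],[[0,0.6,-9],[0,0,0],45],[[1.4,4,-9],[0,0,0],85],[[2.8,8,-9],[0,0,0],85],[[4.15,11.9,-9],[0,0,0],85],[[4.15,11.9,-9],[0,0,0],85],[[4.15,11.9,-9],[0,0,0],85]]}}

```text
time_s: 25.62
eef_pos: [569.7, 6.9, 157.8]
ee_rot: [-0.0, 1.0, -0.0, -0.0]
force: [0.5, 0.3, 0.4]
grip_width: 0.853
grip_force: 0.0
```

```bash
cat > d.py <<'E'
from c import *
n=cap('wrist');s=ctrl.sense();print(s['eef_pos'],s['grip_width'])
for X in (566,570.6):
    prof(n,n['img'],1,'can',-24,-12,X);prof(n,n['img'],1,'can',28,38,X)
prof(n,n['img'],1,'tongue',60,96,572)
E
python3 d.py
```

```text
[569.67980724   7.34774573 157.88166095] 0.8510062477235737
can 566 -24.0:102 -23.5:102 -23.0:101 -22.5:102 -22.0:103 -21.5:106 -21.0:109 -20.5:110 -20.0:111 -19.5:111 -19.0:109 -18.5:108 -18.0:113 -17.5:119 -17.0:128 -16.5:129 -16.0:130 -15.5:130 -15.0:131 -14.5:130 -14.0:129 -13.5:129 -13.0:130 -12.5:130
can 566 28.0:117 28.5:110 29.0:109 29.5:108 30.0:107 30.5:107 31.0:107 31.5:106 32.0:105 32.5:103 33.0:102 33.5:103 34.0:103 34.5:103 35.0:103 35.5:103 36.0:103 36.5:102 37.0:102 37.5:102
can 570.6 -24.0:107 -23.5:107 -23.0:107 -22.5:108 -22.0:109 -21.5:109 -21.0:108 -20.5:109 -20.0:110 -19.5:110 -19.0:112 -18.5:115 -18.0:121 -17.5:125 -17.0:128 -16.5:129 -16.0:131 -15.5:131 -15.0:130 -14.5:130 -14.0:129 -13.5:128 -13.0:129 -12.5:130
can 570.6 28.0:123 28.5:116 29.0:110 29.5:107 30.0:107 30.5:106 31.0:106 31.5:108 32.0:109 32.5:109 33.0:108 33.5:108 34.0:108 34.5:108 35.0:108 35.5:108 36.0:108 36.5:108 37.0:108 37.5:108
tongue 572 60.0:109 60.5:108 61.0:108 61.5:108 62.0:108 62.5:109 63.0:109 63.5:109 64.0:108 64.5:108 65.0:108 65.5:109 66.0:109 66.5:108 67.0:108 67.5:108 68.0:108 68.5:108 69.0:109 69.5:108 70.0:108 70.5:108 71.0:108 71.5:108 72.0:109 72.5:109 73.0:108 73.5:108 74.0:108 74.5:109 75.0:109 75.5:109 76.0:109 76.5:110 77.0:112 77.5:107 78.0:92 78.5:74 79.0:59 79.5:58 80.0:61 80.5:69 81.0:104 81.5:135 82.0:132 82.5:130 83.0:131 83.5:130 84.0:130 84.5:128 85.0:126 85.5:126 86.0:124 86.5:123 87.0:123 87.5:124 88.0:127 88.5:127 89.0:128 89.5:128 90.0:127 90.5:127 91.0:127 91.5:126 92.0:123 92.5:117 93.0:110 93.5:109 94.0:108 94.5:109 95.0:109 95.5:109
```

The can centre is now at y≈5.2; it was 8.0 when first wedged. The tongue is well away at y≈79. I descend and re-seat the can.

>>> {"op": "step_arm", "data": {"increments": [[[0.05,0.2,4],[0,0,0],85],[[0.05,0.2,8],[0,0,0],85],[[0.05,0.2,11],[0,0,0],85],[[0.05,0.2,13],[0,0,0],85],[[0.05,0.2,13.4],[0,0,0],85],[[0.05,-0.4,13.4],[0,0,0],85]]}}

```text
time_s: 26.42
eef_pos: [570.7, 11.2, 24.5]
ee_rot: [0.0, 1.0, 0.0, 0.0]
force: [-0.2, 0.4, 1.0]
grip_width: 0.848
grip_force: 0.0
```

>>> {"op": "step_arm", "data": {"increments": [[[0,-0.1,0],[0,0,0],85],[[0,-0.2,0],[0,0,0],85],[[0,-0.3,0],[0,0,0],85],[[0,-0.4,0],[0,0,0],85]]}}

```text
time_s: 26.92
eef_pos: [570.8, 14.5, 24.2]
ee_rot: [0.0, 1.0, -0.0, 0.0]
force: [-0.7, -2.3, 1.7]
grip_width: 0.85
grip_force: 1.4
```

>>> {"op": "step_arm", "data": {"increments": [[[0,-0.1,0],[0,0,0],85],[[0,-0.2,0],[0,0,0],85]]}}

```text
time_s: 27.18
eef_pos: [570.8, 15.5, 24.5]
ee_rot: [0.001, 1.0, 0.0, 0.0]
force: [-3.3, -10.2, 7.2]
grip_width: 0.853
grip_force: 5.2
```

The upward reaction shows that I push too high on the can, because the open fingertips ride above the TCP. That tips the can and weakens the wedge. I back off and push lower.

>>> {"op": "step_arm", "data": {"increments": [[[0,0.5,0],[0,0,0],85],[[0,1,0],[0,0,0],85],[[0,1,0.7],[0,0,0],75],[[0,1,1.4],[0,0,0],75],[[0,1,1.4],[0,0,0],75]]}}

```text
time_s: 27.8
eef_pos: [569.9, 7.0, 9.0]
ee_rot: [-0.0, 1.0, 0.0, -0.001]
force: [0.1, 0.8, 0.2]
grip_width: 0.752
grip_force: 0.0
```

```bash
python3 d.py | grep -v tongue
```

```text
[570.2848443    6.972498     9.45922726] 0.747815777317926
can 566 -24.0:11 -23.5:12 -23.0:12 -22.5:10 -22.0:12 -21.5:10 -21.0:20 -20.5:36 -20.0:38 -19.5:75 -19.0:127 -18.5:127 -18.0:127 -17.5:128 -17.0:127 -16.5:124 -16.0:128 -15.5:142 -15.0:144 -14.5:147 -14.0:147 -13.5:149 -13.0:149 -12.5:148
can 566 28.0:148 28.5:149 29.0:150 29.5:148 30.0:135 30.5:125 31.0:126 31.5:125 32.0:123 32.5:123 33.0:127 33.5:92 34.0:42 34.5:41 35.0:42 35.5:41 36.0:41 36.5:43 37.0:41 37.5:22
can 570.6 -24.0:13 -23.5:12 -23.0:11 -22.5:12 -22.0:10 -21.5:10 -21.0:12 -20.5:7 -20.0:53 -19.5:124 -19.0:127 -18.5:126 -18.0:128 -17.5:128 -17.0:127 -16.5:127 -16.0:137 -15.5:145 -15.0:146 -14.5:147 -14.0:148 -13.5:150 -13.0:150 -12.5:149
can 570.6 28.0:149 28.5:150 29.0:150 29.5:149 30.0:147 30.5:131 31.0:125 31.5:125 32.0:123 32.5:123 33.0:124 33.5:128 34.0:82 34.5:34 35.0:42 35.5:39 36.0:20 36.5:9 37.0:11 37.5:11
```

>>> {"op": "step_arm", "data": {"increments": [[[0,-0.15,0],[0,0,0],75],[[0,-0.3,0],[0,0,0],75],[[0,-0.45,0],[0,0,0],75],[[0,-0.55,0],[0,0,0],75]]}}

```text
time_s: 28.35
eef_pos: [570.6, 11.2, 10.2]
ee_rot: [0.001, 1.0, 0.0, 0.0]
force: [-2.5, -9.1, 3.1]
grip_width: 0.75
grip_force: 4.7
```

>>> {"op": "step_arm", "data": {"increments": [[[0,-0.1,0],[0,0,0],75],[[0,-0.15,0],[0,0,0],75]]}}

```text
time_s: 28.6
eef_pos: [570.7, 11.6, 10.4]
ee_rot: [0.002, 1.0, 0.0, 0.0]
force: [-2.8, -13.2, 4.1]
grip_width: 0.748
grip_force: 7.0
```

>>> {"op": "step_arm", "data": {"increments": [[[0,-0.1,0],[0,0,0],75],[[0,-0.15,0],[0,0,0],75],[[0,-0.15,0],[0,0,0],75]]}}

```text
time_s: 28.98
eef_pos: [570.6, 12.0, 10.6]
ee_rot: [0.003, 1.0, -0.0, 0.0]
force: [-6.2, -18.7, 5.2]
grip_width: 0.751
grip_force: 9.2
```

>>> {"op": "step_arm", "data": {"increments": [[[0,0.4,0],[0,0,0],75],[[0,0.8,0],[0,0,0],75],[[0,1.0,0],[0,0,0],75],[[0,1.0,0],[0,0,0],75]]}}

```text
time_s: 29.48
eef_pos: [570.5, 5.4, 9.9]
ee_rot: [-0.0, 1.0, -0.0, -0.0]
force: [0.5, -0.2, -0.3]
grip_width: 0.751
grip_force: 0.0
```

```bash
python3 d.py | grep -v tongue
```

```text
[570.48296366   5.45349763   9.83987223] 0.7480776309125049
can 566 -24.0:12 -23.5:11 -23.0:15 -22.5:32 -22.0:42 -21.5:39 -21.0:40 -20.5:40 -20.0:40 -19.5:38 -19.0:34 -18.5:75 -18.0:125 -17.5:128 -17.0:127 -16.5:127 -16.0:127 -15.5:125 -15.0:125 -14.5:138 -14.0:144 -13.5:145 -13.0:146 -12.5:148
can 566 28.0:143 28.5:146 29.0:147 29.5:148 30.0:149 30.5:149 31.0:145 31.5:127 32.0:126 32.5:126 33.0:124 33.5:122 34.0:125 34.5:115 35.0:59 35.5:38 36.0:21 36.5:12 37.0:13 37.5:13
can 570.6 -24.0:12 -23.5:13 -23.0:10 -22.5:9 -22.0:13 -21.5:13 -21.0:30 -20.5:38 -20.0:40 -19.5:38 -19.0:44 -18.5:111 -18.0:130 -17.5:127 -17.0:128 -16.5:128 -16.0:128 -15.5:125 -15.0:131 -14.5:144 -14.0:145 -13.5:146 -13.0:147 -12.5:149
can 570.6 28.0:145 28.5:147 29.0:148 29.5:149 30.0:150 30.5:149 31.0:148 31.5:143 32.0:124 32.5:125 33.0:124 33.5:122 34.0:123 34.5:127 35.0:117 35.5:13 36.0:7 36.5:13 37.0:15 37.5:13
```

The can centre is at y≈8.3 after a clean 18.7 N push, and it is upright. I lift out and go back to the fin, now at about y=118.7.

>>> {"op": "step_arm", "data": {"increments": [[[0,-0.15,0],[0,0,0],76],[[0,-0.15,-3],[0,0,0],76],[[0,-0.15,-8],[0,0,0],76],[[0,-0.15,-14.8],[0,0,0],76],[[-2,-4,-14.8],[0,0,0],45],[[-3.5,-8,-14.8],[0,0,0],45],[[-4.2,-11.3,-14.8],[0,0,0],45],[[-4.2,-11.3,-14.8],[0,0,0],45]]}}

```text
time_s: 30.52
eef_pos: [527.9, 120.2, 158.1]
ee_rot: [-0.0, 1.0, 0.002, 0.0]
force: [-0.7, -0.7, 0.2]
grip_width: 0.453
grip_force: 0.0
```

>>> {"op": "step_arm", "data": {"increments": [[[0,0,4],[0,0,0],45],[[0,0,6.5],[0,0,0],45],[[0,0,8],[0,0,0],45],[[0,0,9],[0,0,0],45],[[0,0,9],[0,0,0],45]]}}

```text
time_s: 31.15
eef_pos: [528.6, 118.1, 67.8]
ee_rot: [0.0, 1.0, -0.0, -0.0]
force: [0.2, -0.2, 1.2]
grip_width: 0.451
grip_force: 0.0
```

```bash
python3 d.py
```

```text
[528.8686274  118.16994428  68.35805761] 0.45123832429078986
can 566 -24.0:0 -23.5:0 -23.0:0 -22.5:0 -22.0:0 -21.5:0 -21.0:0 -20.5:0 -20.0:81 -19.5:112 -19.0:112 -18.5:114 -18.0:116 -17.5:117 -17.0:118 -16.5:118 -16.0:117 -15.5:117 -15.0:127 -14.5:134 -14.0:137 -13.5:137 -13.0:139 -12.5:140
can 566 28.0:136 28.5:137 29.0:139 29.5:141 30.0:143 30.5:144 31.0:131 31.5:112 32.0:118 32.5:121 33.0:119 33.5:117 34.0:116 34.5:119 35.0:115 35.5:76 36.0:47 36.5:51 37.0:50 37.5:62
can 570.6 -24.0:0 -23.5:0 -23.0:0 -22.5:0 -22.0:0 -21.5:0 -21.0:0 -20.5:0 -20.0:0 -19.5:0 -19.0:58 -18.5:116 -18.0:116 -17.5:116 -17.0:119 -16.5:118 -16.0:121 -15.5:128 -15.0:135 -14.5:135 -14.0:136 -13.5:137 -13.0:139 -12.5:140
can 570.6 28.0:136 28.5:139 29.0:140 29.5:141 30.0:143 30.5:143 31.0:141 31.5:127 32.0:114 32.5:114 33.0:120 33.5:118 34.0:116 34.5:116 35.0:119 35.5:113 36.0:69 36.5:53 37.0:52 37.5:51
tongue 572 60.0:114 60.5:114 61.0:113 61.5:114 62.0:114 62.5:114 63.0:114 63.5:114 64.0:114 64.5:113 65.0:114 65.5:114 66.0:114 66.5:114 67.0:114 67.5:114 68.0:114 68.5:114 69.0:114 69.5:114 70.0:114 70.5:114 71.0:113 71.5:114 72.0:113 72.5:114 73.0:114 73.5:114 74.0:114 74.5:114 75.0:114 75.5:115 76.0:114 76.5:115 77.0:114 77.5:114 78.0:114 78.5:115 79.0:115 79.5:115 80.0:114 80.5:114 81.0:115 81.5:114 82.0:114 82.5:114 83.0:115 83.5:114 84.0:114 84.5:117 85.0:135 85.5:138 86.0:139 86.5:140 87.0:141 87.5:141 88.0:140 88.5:138 89.0:136 89.5:136 90.0:135 90.5:135 91.0:135 91.5:136 92.0:139 92.5:139 93.0:139 93.5:138 94.0:138 94.5:138 95.0:139 95.5:136
```

The can stayed at y≈8.4. I slide the marker up to it.

>>> {"op": "step_arm", "data": {"increments": [[[0,0.4,0],[0,0,0],45],[[0,0.8,0],[0,0,0],45],[[0,1.5,0],[0,0,0],45],[[0,2.3,0],[0,0,0],45],[[0,3.1,0],[0,0,0],45],[[0.1,3.9,0],[0,0,0],45],[[0.1,4.6,0],[0,0,0],45],[[0.1,5.1,0],[0,0,0],45]]}}

```text
time_s: 32.2
eef_pos: [529.4, 66.8, 67.7]
ee_rot: [-0.0, 1.0, -0.0, -0.0]
force: [-0.0, 2.2, 0.1]
grip_width: 0.447
grip_force: 0.9
```

>>> {"op": "step_arm", "data": {"increments": [[[0,0.1,0],[0,0,0],45],[[0,0.2,0],[0,0,0],45]]}}

```text
time_s: 32.45
eef_pos: [529.4, 65.3, 67.8]
ee_rot: [-0.0, 1.0, 0.0, -0.0]
force: [0.4, 1.0, -1.4]
grip_width: 0.451
grip_force: 0.8
```

>>> {"op": "step_arm", "data": {"increments": [[[0,0.05,0],[0,0,0],45],[[0,0.1,0],[0,0,0],45]]}}

```text
time_s: 32.7
eef_pos: [529.4, 64.4, 67.8]
ee_rot: [0.0, 1.0, 0.0, -0.0]
force: [0.3, 1.7, -1.3]
grip_width: 0.45
grip_force: 0.8
```

```bash
cat > e.py <<'E'
from c import *
n=cap('wrist');s=ctrl.sense();print(s['eef_pos'],s['grip_force'],s['force'])
prof(n,n['img'],1,'can',-20,-12);prof(n,n['img'],1,'can',28,42)
E
python3 e.py
```

```text
[529.43433733  64.32818717  67.79688023] 0.7472071051597595 [-0.01378817  0.93442535 -1.12558494]
can 570.6 -20.0:118 -19.5:117 -19.0:119 -18.5:120 -18.0:119 -17.5:120 -17.0:121 -16.5:121 -16.0:121 -15.5:121 -15.0:133 -14.5:137 -14.0:138 -13.5:140 -13.0:142 -12.5:143
can 570.6 28.0:138 28.5:139 29.0:141 29.5:143 30.0:144 30.5:144 31.0:142 31.5:127 32.0:121 32.5:121 33.0:120 33.5:118 34.0:117 34.5:119 35.0:117 35.5:86 36.0:66 36.5:102 37.0:114 37.5:94 38.0:127 38.5:142 39.0:141 39.5:141 40.0:142 40.5:142 41.0:141 41.5:138
```

>>> {"op": "step_arm", "data": {"increments": [[[0,0.05,0],[0,0,0],45],[[0,0.05,0],[0,0,0],45]]}}

```text
time_s: 33.0
eef_pos: [529.5, 63.8, 67.9]
ee_rot: [0.0, 1.0, 0.0, -0.0]
force: [-1.2, 1.8, -0.7]
grip_width: 0.455
grip_force: 0.7
```

>>> {"op": "step_arm", "data": {"increments": [[[0,0.05,0],[0,0,0],45],[[0,0.05,0],[0,0,0],45]]}}

```text
time_s: 33.25
eef_pos: [529.5, 63.2, 67.9]
ee_rot: [0.0, 1.0, -0.0, -0.0]
force: [1.0, 1.1, 0.6]
grip_width: 0.451
grip_force: 0.7
```

>>> {"op": "step_arm", "data": {"increments": [[[0,0.04,0],[0,0,0],45],[[0,0.04,0],[0,0,0],45]]}}

```text
time_s: 33.5
eef_pos: [529.5, 63.1, 67.9]
ee_rot: [-0.0, 1.0, -0.0, 0.0]
force: [-0.2, 2.6, -1.3]
grip_width: 0.451
grip_force: 1.6
```

```bash
python3 e.py
```

```text
[529.50954774  63.04418729  67.89774321] 1.6071218624711037 [ 0.09583984  3.36862147 -0.28728895]
can 570.6 -20.0:117 -19.5:117 -19.0:118 -18.5:120 -18.0:119 -17.5:120 -17.0:121 -16.5:121 -16.0:120 -15.5:122 -15.0:131 -14.5:138 -14.0:139 -13.5:140 -13.0:141 -12.5:143
can 570.6 28.0:138 28.5:140 29.0:142 29.5:144 30.0:144 30.5:144 31.0:142 31.5:129 32.0:114 32.5:121 33.0:120 33.5:118 34.0:118 34.5:118 35.0:114 35.5:89 36.0:62 36.5:120 37.0:144 37.5:140 38.0:140 38.5:141 39.0:142 39.5:141 40.0:139 40.5:137 41.0:137 41.5:136
```

Clear contact: the pad force jumped from 0.7 to 1.6 N, the marker stopped and the can did not move. I back off and lift clear.

>>> {"op": "step_arm", "data": {"increments": [[[0,-0.4,0],[0,0,0],45],[[0,-0.75,0],[0,0,0],45],[[0,-0.75,0],[0,0,0],45],[[0,-0.75,-2],[0,0,0],45],[[0,-0.75,-6],[0,0,0],45],[[0,-0.75,-11],[0,0,0],45],[[0,-0.75,-14],[0,0,0],45],[[0,-0.75,-14],[0,0,0],45]]}}

```text
time_s: 34.55
eef_pos: [530.4, 70.2, 210.0]
ee_rot: [0.0, 1.0, -0.0, 0.002]
force: [0.4, -0.4, -0.1]
grip_width: 0.446
grip_force: 0.0
```

```bash
python3 e.py
```

```text
[529.63702766  70.29357165 208.11908437] 0.0 [ 0.0175677  -0.37936157 -0.93773626]
can 570.6 -20.0:97 -19.5:98 -19.0:98 -18.5:99 -18.0:100 -17.5:102 -17.0:103 -16.5:102 -16.0:102 -15.5:104 -15.0:107 -14.5:112 -14.0:116 -13.5:118 -13.0:120 -12.5:120
can 570.6 28.0:117 28.5:119 29.0:120 29.5:122 30.0:123 30.5:122 31.0:118 31.5:111 32.0:105 32.5:100 33.0:99 33.5:99 34.0:99 34.5:98 35.0:96 35.5:94 36.0:94 36.5:99 37.0:115 37.5:122 38.0:121 38.5:121 39.0:120 39.5:119 40.0:118 40.5:117 41.0:115 41.5:115
```

```bash
python3 -c "from rig import ctrl;print(ctrl.finish_job())"
```

```text
the job is handed in; nothing more can be done
None
```

I handed the job in at about 35 s. The can is wedged upright at about gauge x = 8 mm, from a final push of about 19 N. The marker rests against it and the arm is clear. The first wedge was weak: the marker shifted the can back about 3 mm, so I drew the marker back, pushed the can in again lower down, and repeated the marker approach.

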